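# Check a scooter brake lever's stop

### The arm

A 7-joint arm with a two-finger parallel gripper is mounted at the origin on the work surface. World frame = base frame: x ahead of the robot, y to its left, z up, the work surface at z = 0. Lengths are in mm, angles in rad, forces in N, time in s.
With the tool pointing down it reaches from about 400 to 875 mm from the base axis. Payload 4.4 kg.
Tool frame: the origin (TCP) lies at the very end of the fingers, on their centre line; the grasp point (between the pads) lies 19 mm behind it (ctrl.grip_depth is the distance from the TCP to the grasp point, in mm); z points along the fingers, x is the direction in which the jaws open and shut, and the axes are right-handed (so a half turn about z gives the same grasp; the last joint's range is limited). The gripper opens to 85 mm and grips with 20 to 120 N. Pads are 22 mm wide; open, the fingers measure 114 mm over their backs; the gripper's body (76 mm by 85 mm) begins 54 mm behind the grasp point. The pads swing forward as they close: fully open they stand 13 mm farther back than shut.
Start: joints at [-1.247, 0.628, 0.038, 1.517, -0.027, 0.996, -0.02], TCP at [246.98, 601.264, 231.313] pointing down, gripper open.
Joint ranges: [-3.06, 3.06], [-0.37, 2.12], [-1.25, 1.32], [0.18, 2.47], [-1.1, 4.24], [0.23, 1.98], [-2.94, 2.94]. Speed limits (rad/s): [2.57, 2.57, 3.14, 3.14, 3.14, 3.14, 3.14].

### API

Orientations are given as [roll, pitch, yaw] about the fixed x, y, z axes, in that order (R = Rz(yaw) Ry(pitch) Rx(roll)).
In Python, from cell import ctrl gives the robot as it stands.
- The arm moves only by the shell command python3 -m creep 'ROWS'. ROWS is JSON, a list of rows, each an object with "hand": the opening, from 0 (shut) to 1 (fully open); "travel": the shift along the tool's x, y, z in cm, a list of three; "angular": the turn, a rotation vector about the tool's x, y, z in degrees, a list of three. In form: [{"hand": hand, "travel": [tx, ty, tz], "angular": [rx, ry, rz]}, ...]. A call has 1 to 20 rows; each row is the pose to reach, as a shift and turn from the pose measured when the call began, along the tool's axes at that moment; what a row does not reach only later rows make up. A row lasts 1/10 s, in which the tool goes at most 50 mm and 8.59 degrees, less where a joint would pass 70% of its speed; a pose out of reach is approached as far as the arm can. A call with a gripper value outside its range is refused whole. The fingers move at their own pace and stop on an object; the grip force is fixed at half the most. Time passes only in rows, so rows that repeat a pose let the fingers close. It gives the time, the measured TCP pose, the force and the opening at its end, in the units of the state.
- ctrl.read_state(): the state, without advancing time (a new reading comes with each control period).
- ctrl.get_image(name): name is "scene" or "side" or "wrist"; returns a dict with "frame" (400x640x3 uint8, red, green, blue), "fx", "fy", "cx", "cy" (pixels), "origin" and "orientation" of the camera in the world. Camera axes: x right, y down, z forward; pixel columns grow to the right and rows downward; lengths in mm; the calibration is good to about 2 mm. A picture is of the moment at which its call begins. There is no depth.
- ctrl.finish_job(): hands the job in, once; it reports no verdict.
Trained networks look in the newest picture that a camera, given by its name, has taken for a name from the list of things; names that differ only in an ending like _2 or _b are one class to them, and where a whole thing is asked for, a point or a joint stands for the part that bears it (a point fixed in the world has none). Each returns a list of dicts, best first, with "confidence" (0 to 1); they miss things now and then, are a little off and sometimes report something else, mostly with a low value. They report only what shows in the picture. A call takes as long as a camera call.
- ctrl.regions_of(camera, thing): "region" (400x640 bool, what is visible of it).
- ctrl.spot_point(camera, thing): "at" ([x, y, z] in mm, in world coordinates, good to about 4 mm: a listed point, or the origin of a listed thing).
The state is a dict: "clock": time; "qpos": joint angles; "qd": joint speeds; "tau": joint torques, N m; "eef_pos": TCP position; "tool_rot": TCP orientation; "force": force on the tool from outside, world axes, zero at the start; "torque": the same for the moment, N m; "width": finger opening in mm.
Only numpy, scipy, OpenCV 4.12 (cv2) and the standard library are available. Lean on these libraries where they do the work, as an engineer would, in place of code of your own. Each camera call takes 0.05 s, during which the arm holds its last target. There are 200 camera calls.

### The job

Check the scooter brake lever on the bench stand: with the backs of the closed fingers push the lever in towards the bar until it comes up against its stop, short of the bar, and keep it there for about two seconds. Then let it back out under control all the way, without letting it snap back, and leave it clear. Do not take hold of the lever or force it hard, do not touch the bar or its grip, and leave the things around the stand where they are.

Things in the scene. Friction and masses are not known exactly. Their poses are not given: they have to be found in the camera images.
- brake_lever (a joint): the lever's hinge, rad: 0 = right out (rest), grows as the lever is pushed in towards the bar, 0.24 = against its stop, where over 10 mm of air is left between lever and grip. Sprung: pushing at lever_press takes about 3 N at first and 7 N just before the stop; when let go it snaps back.
- lever_press (a point): place to push: on the outer face (away from the bar) of the aluminium lever, at mid height, 160 mm above the table. x points level through the blade at the bar (the way to push), y along the blade to its free end, z up; it turns with the lever. Straight blade 10 mm thick (x), 16 high; free end 49 mm away. Hinge axis at x +29, y -90 mm. Full travel 21 mm. Outside it is free space (low phone or tray on the table).
- lever_pivot (a point): the lever's upright hinge axis at mid height of the blade, 160 mm above the table; axes as lever_press. The lever turns clockwise seen from above as it is pushed in. A black bracket here is 34 mm high (17 mm above and below the point) and 26 mm wide.
- grip_centre (a point): centre of the ribbed black rubber grip (115 mm long, 34 mm across, red end rings 38 mm across) on a level steel handlebar end, 160 mm above the table. y runs along the bar to its outer end (63 mm from here), x points away from the lever, z up. At rest the lever's outer face is 75 mm from the bar's axis, on the -x side.
- stand: blue bench stand bolted to the table, which holds the handlebar end: base plate 150 x 130 x 12 mm, upright tube 34 mm in diameter, clamp block 50 mm wide at the top (185 mm high). Origin at the underside of its base, below the bar's axis; y runs along the bar to the grip, x away from the lever.
- spray_can_mid (a point): middle of a loose upright spray can, 52 mm in diameter, 165 mm high; leave alone
- flux_jar_mid (a point): middle of a loose jar with a red cap, 54 mm in diameter, 70 mm high; leave alone
- phone_mid (a point): middle of a loose phone lying flat, light blue case, black screen, 148 x 72 x 9 mm; leave alone
- screw_tray_mid (a point): middle of a loose orange divided screw tray, 100 x 70 x 20 mm; leave alone
- bar: the handlebar end with its grip and the lever's bracket (not to be touched); origin on the bar's axis straight above the stand's origin, 160 mm above the table; axes as grip_centre. The bracket that carries the lever starts 32 mm from it along y.

How it is judged (in metres and radians):
On the way, in this order (a step that is already met when the one before it is completed fails the run):
1. the fingers keep the lever in against its stop for 1.2 s (value of joint brake_lever above 0.22 rad and contact force between the fingers and brake_lever above 2 N), for 1.2 s.
2. the lever is let back out all the way (value of joint brake_lever below 0.02 rad), for 0.2 s.
At the end, for the whole second after the job is handed in: the lever is right out (under 0.02 rad) and at rest, and each loose thing is within 15 mm of where it began (value of joint brake_lever below 0.02 rad and velocity of joint brake_lever below 0.05 rad/s and distance of each of spray_can_mid, flux_jar_mid, phone_mid, screw_tray_mid from where it was at the start of the episode below 0.015 m); the robot touches nothing.
It fails at once if the lever snaps back (faster than 2.5 rad/s) (velocity of joint brake_lever below -2.5 rad/s).
It fails at once if the lever is forced with more than 60 N (contact force between the fingers and brake_lever above 60 N).
It fails at once if the lever is taken between the fingers instead of pushed from outside (contact force between the fingers and brake_lever above 1 N and x of the grasp point in the frame of lever_press above 0 m).
It fails at once if the robot touches the bar, bracket or grip (over 1 N) (contact force between any of the arm, the fingers and bar above 1 N).
It fails at once if a loose thing is moved by more than 15 mm or lifted (distance of any of spray_can_mid, flux_jar_mid, phone_mid, screw_tray_mid from where it was at the start of the episode above 0.015 m).
It also fails if it takes over 48 s, if anything falls off the work surface, if the arm or the gripper's body presses on something with over 40 N, if the wrist force passes 120 N, or if a joint passes its speed limit or range.

## Working session

There is one attempt and no reset: what is moved stays moved. The work goes in short steps, Python scripts to look and compute and a shell command to move; the robot and the scene stay as the last step left them, time stands still between calls to the robot, and variables do not carry over. Pictures are saved under pics/ and viewed, about 8 in all and at most 12, crops included, and the job is handed in when it is done.

```bash
mkdir -p pics
python3 - <<'E'
from cell import ctrl
import cv2,numpy as np
s=ctrl.read_state(); print({k:np.round(s[k],3).tolist() for k in s})
for c in ("scene","side"):
    d=ctrl.get_image(c); cv2.imwrite(f"pics/{c}0.png",d["frame"][:,:,::-1])
    print(c,np.round(d["origin"]),d["orientation"],d["fx"])
    for t in "lever_press lever_pivot grip_centre stand bar spray_can_mid flux_jar_mid phone_mid screw_tray_mid".split():
        print(t,[(np.round(r["at"]).tolist(),round(r["confidence"],2)) for r in ctrl.spot_point(c,t)[:2]])
E
```

```text
{'clock': 0.0, 'qpos': [-1.247, 0.629, 0.038, 1.518, -0.027, 0.996, -0.02], 'qd': [0.001, -0.002, -0.001, 0.001, 0.002, -0.001, -0.001], 'tau': [0.0, -56.341, 1.227, -19.344, 0.011, 0.011, 0.0], 'eef_pos': [246.709, 600.657, 230.377], 'tool_rot': [3.142, 0.002, 1.181], 'force': [-0.137, -0.218, 0.725], 'torque': [-0.035, 0.005, -0.018], 'width': 85.022}
scene [892. 332. 832.] [-2.50745937  0.00913065  2.30332409] 468.15681009254973
lever_press [([474.0, -80.0, 161.0], 0.92)]
lever_pivot [([536.0, -147.0, 159.0], 0.67), ([610.0, -333.0, 38.0], 0.31)]
grip_centre [([548.0, -58.0, 156.0], 0.78), ([491.0, -247.0, 3.0], 0.54)]
stand [([474.0, -76.0, 158.0], 0.74), ([595.0, -169.0, 0.0], 0.57)]
bar [([595.0, -170.0, 159.0], 0.6)]
spray_can_mid [([480.0, 46.0, 82.0], 0.85)]
flux_jar_mid [([610.0, -332.0, 38.0], 0.6), ([492.0, -247.0, 4.0], 0.16)]
phone_mid [([489.0, -245.0, 7.0], 0.69)]
screw_tray_mid [([402.0, -89.0, 8.0], 0.61)]
side [ 291. -437.  686.] [-2.45848434  0.00563178 -0.50735557] 364.675118884413
lever_press [([472.0, -84.0, 160.0], 0.78)]
lever_pivot [([537.0, -150.0, 159.0], 0.58)]
grip_centre [([549.0, -61.0, 163.0], 0.57)]
stand [([598.0, -169.0, -0.0], 0.58)]
bar [([595.0, -169.0, 160.0], 0.95)]
spray_can_mid [([475.0, 48.0, 80.0], 0.97)]
flux_jar_mid []
phone_mid [([488.0, -250.0, 5.0], 0.78)]
screw_tray_mid [([400.0, -87.0, 6.0], 0.62)]
```

View pics/scene0.png

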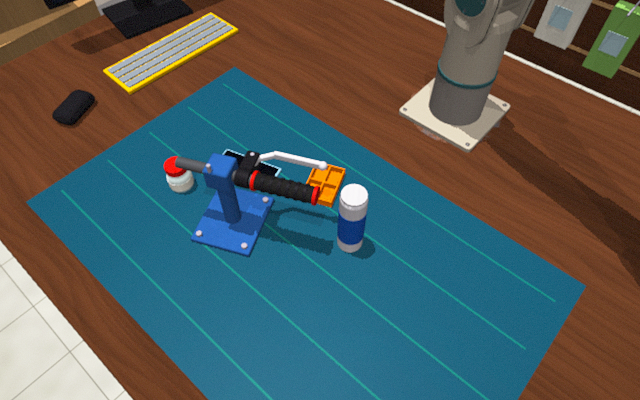

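View pics/side0.png

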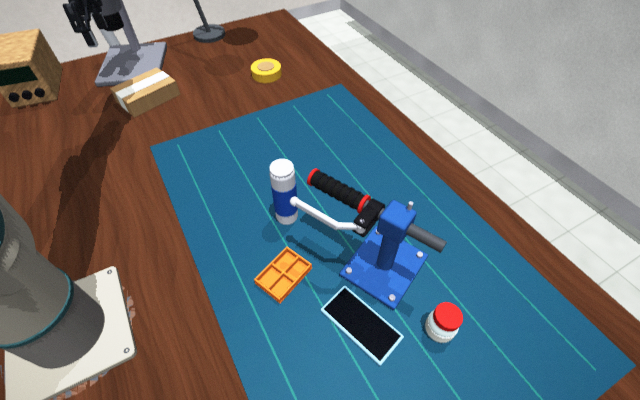

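The pictures confirm the networks. In the scene view the lever tip is at about (323,165) with the grip beside it and the can at (352,215). In the side view the lever runs from (360,225) to (295,202). The spot for the approach, on the robot side, is clear above the tray. I'll go closed and high, on a bowed path.

```bash
python3 -m creep '[{"hand":0,"travel":[-8,11,-2],"angular":[0,0,8]},{"hand":0,"travel":[-12,16,-2],"angular":[0,0,15]},{"hand":0,"travel":[-25,32,-2],"angular":[0,0,30]},{"hand":0,"travel":[-25,32,-2],"angular":[0,0,30]},{"hand":0,"travel":[-25,32,-2],"angular":[0,0,44.5]},{"hand":0,"travel":[-25,32,-2],"angular":[0,0,44.5]},{"hand":0,"travel":[-25,32,-2],"angular":[0,0,44.5]},{"hand":0,"travel":[-25,32,-2],"angular":[0,0,44.5]},{"hand":0,"travel":[-25,32,-2],"angular":[0,0,44.5]},{"hand":0,"travel":[-25,32,-2],"angular":[0,0,44.5]},{"hand":0,"travel":[-25,32,-2],"angular":[0,0,44.5]},{"hand":0,"travel":[-25,32,-2],"angular":[0,0,44.5]}]'
```

```text
clock: 2.2
eef_pos: [447.0, 250.4, 251.1]
tool_rot: [-3.141, 0.0, 0.408]
force: [-0.7, 0.9, -0.5]
width: 0.0
```

```bash
python3 -m creep '[{"hand":0,"travel":[-15.3,31.6,0],"angular":[0,0,0]},{"hand":0,"travel":[-15.3,31.6,0],"angular":[0,0,0]},{"hand":0,"travel":[-15.3,31.6,0],"angular":[0,0,0]},{"hand":0,"travel":[-15.3,31.6,0],"angular":[0,0,0]},{"hand":0,"travel":[-15.3,31.6,0],"angular":[0,0,0]},{"hand":0,"travel":[-15.3,31.6,0],"angular":[0,0,0]},{"hand":0,"travel":[-15.3,31.6,0],"angular":[0,0,0]},{"hand":0,"travel":[-15.3,31.6,0],"angular":[0,0,0]},{"hand":0,"travel":[-15.3,31.6,0],"angular":[0,0,0]},{"hand":0,"travel":[-15.3,31.6,0],"angular":[0,0,0]}]'
python3 - <<'E'
from cell import ctrl
import cv2,numpy as np
print(ctrl.read_state()["eef_pos"])
for c in ("scene","side","wrist"):
    d=ctrl.get_image(c); cv2.imwrite(f"pics/{c}1.png",d["frame"][:,:,::-1])
    for t in ("lever_press","lever_pivot","bar","grip_centre"):
        print(c,t,[(np.round(r["at"],1).tolist(),round(r["confidence"],2)) for r in ctrl.spot_point(c,t)[:1]])
E
```

```text
clock: 3.2
eef_pos: [432.1, -98.2, 250.7]
tool_rot: [-3.14, 0.0, 0.411]
force: [-0.8, 0.2, 0.7]
width: -0.2
[432.10226959 -98.22708925 250.69894592]
scene lever_press [([471.7, -77.1, 158.4], 0.63)]
scene lever_pivot [([536.1, -149.9, 161.0], 0.85)]
scene bar [([593.9, -171.3, 158.9], 0.8)]
scene grip_centre [([545.6, -58.0, 160.1], 0.71)]
side lever_press [([471.3, -81.0, 159.1], 0.57)]
side lever_pivot [([538.7, -149.4, 161.0], 0.84)]
side bar [([599.1, -169.9, 162.8], 0.74)]
side grip_centre [([549.9, -60.9, 161.0], 0.9)]
wrist lever_press [([475.8, -75.2, 161.6], 0.59)]
wrist lever_pivot [([535.8, -148.6, 159.0], 0.76)]
wrist bar []
wrist grip_centre [([545.4, -57.4, 159.9], 0.75)]
```

```bash
python3 -m creep '[{"hand":0,"travel":[0,0,4],"angular":[0,0,0]},{"hand":0,"travel":[0,0,8],"angular":[0,0,0]},{"hand":0,"travel":[0,0,10.5],"angular":[0,0,0]},{"hand":0,"travel":[0,0,10.5],"angular":[0,0,0]},{"hand":0,"travel":[0,0,10.5],"angular":[0,0,0]},{"hand":0,"travel":[0,0,10.5],"angular":[0,0,0]}]'
python3 - <<'E'
from cell import ctrl
import cv2
d=ctrl.get_image("side"); cv2.imwrite("pics/side2.png",cv2.resize(d["frame"][120:320,200:467,::-1],(800,600)))
E
```

```text
clock: 4.55
eef_pos: [432.8, -100.8, 147.2]
tool_rot: [3.141, -0.002, 0.407]
force: [-0.2, 0.4, -0.2]
width: -0.1
```

View pics/side2.png

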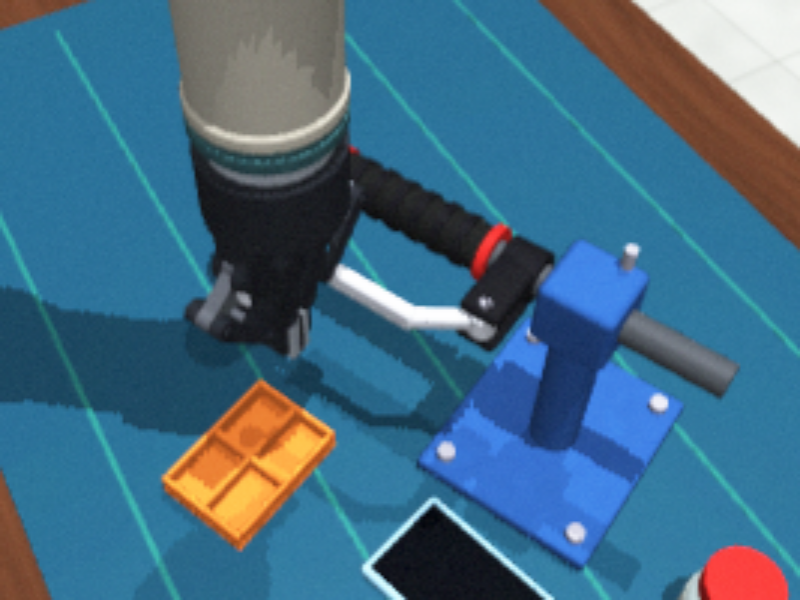

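Fingers are beside the lever at (300,340) in the crop, clear of everything. Next I feel for contact.

```bash
python3 -m creep '[{"hand":0,"travel":[0.6,0,0.1],"angular":[0,0,0]},{"hand":0,"travel":[1.2,0,0.2],"angular":[0,0,0]},{"hand":0,"travel":[1.7,0,0.2],"angular":[0,0,0]},{"hand":0,"travel":[2.2,0,0.2],"angular":[0,0,0]},{"hand":0,"travel":[2.5,0,0.2],"angular":[0,0,0]},{"hand":0,"travel":[2.5,0,0.2],"angular":[0,0,0]},{"hand":0,"travel":[2.5,0,0.2],"angular":[0,0,0]}]'; python3 -m creep '[{"hand":0,"travel":[0.3,0,0],"angular":[0,0,0]},{"hand":0,"travel":[0.6,0,0],"angular":[0,0,0]},{"hand":0,"travel":[0.6,0,0],"angular":[0,0,0]},{"hand":0,"travel":[0.6,0,0],"angular":[0,0,0]}]'
```

```text
clock: 5.3
eef_pos: [455.6, -90.8, 145.2]
tool_rot: [3.141, -0.002, 0.407]
force: [0.0, -0.7, 0.9]
width: 0.1
clock: 5.7
eef_pos: [461.1, -88.3, 145.2]
tool_rot: [3.141, -0.002, 0.408]
force: [0.9, 0.3, 0.3]
width: -0.1
```

```bash
python3 -m creep '[{"hand":0,"travel":[0.2,0,0],"angular":[0,0,0]},{"hand":0,"travel":[0.4,0,0],"angular":[0,0,0]},{"hand":0,"travel":[0.4,0,0],"angular":[0,0,0]},{"hand":0,"travel":[0.4,0,0],"angular":[0,0,0]}]';  python3 -m creep '[{"hand":0,"travel":[0.2,0,0],"angular":[0,0,0]},{"hand":0,"travel":[0.4,0,0],"angular":[0,0,0]},{"hand":0,"travel":[0.4,0,0],"angular":[0,0,0]},{"hand":0,"travel":[0.4,0,0],"angular":[0,0,0]}]'
python3 - <<'E'
from cell import ctrl
import cv2
d=ctrl.get_image("scene"); cv2.imwrite("pics/scene3.png",cv2.resize(d["frame"][90:270,180:420,::-1],(800,600)))
E
```

```text
clock: 6.1
eef_pos: [463.6, -86.5, 145.0]
tool_rot: [-3.141, 0.0, 0.408]
force: [-4.5, 0.1, 3.1]
width: -0.0
clock: 6.5
eef_pos: [466.2, -84.6, 144.8]
tool_rot: [-3.139, 0.002, 0.408]
force: [-5.7, 0.4, 3.3]
width: -0.0
```

View pics/scene3.png

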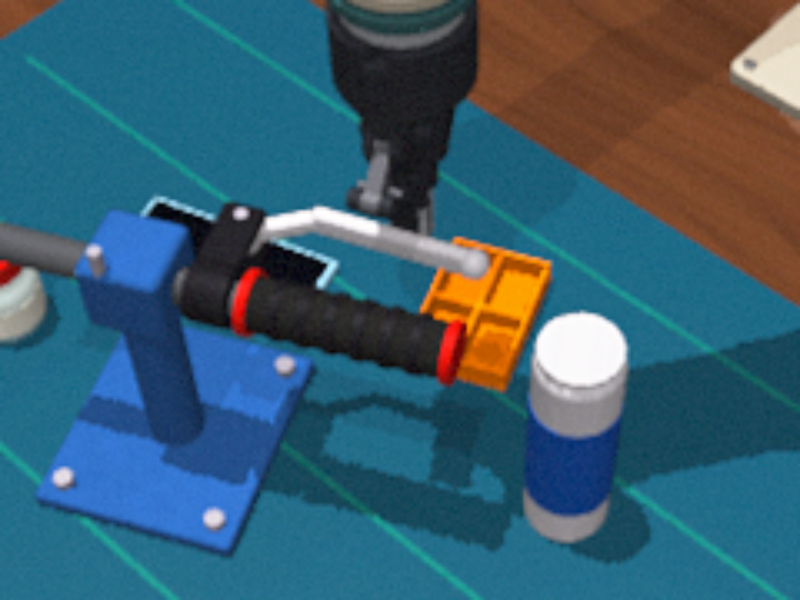

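The fingers' back meets the lever's outer face at about (410,230), between the bend and the free end. Now I push on in small steps.

```bash
python3 -m creep '[{"hand":0,"travel":[0.4,-0.05,0],"angular":[0,0,0]},{"hand":0,"travel":[0.8,-0.1,0],"angular":[0,0,0]},{"hand":0,"travel":[1.1,-0.2,0],"angular":[0,0,0]},{"hand":0,"travel":[1.1,-0.2,0],"angular":[0,0,0]}]';  python3 -m creep '[{"hand":0,"travel":[0.3,0,0],"angular":[0,0,0]},{"hand":0,"travel":[0.5,-0.1,0],"angular":[0,0,0]},{"hand":0,"travel":[0.5,-0.1,0],"angular":[0,0,0]}]'
python3 - <<'E'
from cell import ctrl
import numpy as np
for c in ("scene","side"):
    ctrl.get_image(c)
    print([(np.round(r["at"],1).tolist(),round(r["confidence"],2)) for r in ctrl.spot_point(c,"lever_press")[:1]])
E
```

```text
clock: 6.95
eef_pos: [474.2, -78.3, 144.7]
tool_rot: [-3.138, 0.004, 0.408]
force: [-7.4, -0.7, 5.3]
width: 0.1
clock: 7.25
eef_pos: [477.3, -76.2, 144.6]
tool_rot: [-3.137, 0.007, 0.407]
force: [-7.4, -2.2, 5.0]
width: 0.0
[([489.8, -66.0, 159.5], 0.56)]
[([489.1, -69.9, 160.4], 0.85)]
```

```bash
python3 -m creep '[{"hand":0,"travel":[0.2,0,0],"angular":[0,0,0]},{"hand":0,"travel":[0.4,-0.05,0],"angular":[0,0,0]},{"hand":0,"travel":[0.4,-0.05,0],"angular":[0,0,0]}]';  python3 -m creep '[{"hand":0,"travel":[0.2,0,0],"angular":[0,0,0]},{"hand":0,"travel":[0.4,-0.05,0],"angular":[0,0,0]},{"hand":0,"travel":[0.4,-0.05,0],"angular":[0,0,0]}]'
```

```text
clock: 7.75
eef_pos: [478.5, -75.5, 144.6]
tool_rot: [-3.137, 0.011, 0.405]
force: [-8.5, -3.6, 7.8]
width: -0.0
clock: 8.05
eef_pos: [478.6, -75.3, 144.6]
tool_rot: [-3.135, 0.017, 0.403]
force: [-10.3, -4.7, 9.7]
width: 0.1
```

```bash
python3 -m creep '[{"hand":0,"travel":[0.2,0,0],"angular":[0,0,0]},{"hand":0,"travel":[0.5,0,0],"angular":[0,0,0]},{"hand":0,"travel":[0.5,0,0],"angular":[0,0,0]},{"hand":0,"travel":[0.5,0,0],"angular":[0,0,0]},{"hand":0,"travel":[0.5,0,0],"angular":[0,0,0]},{"hand":0,"travel":[0.5,0,0],"angular":[0,0,0]}]'
python3 - <<'E'
from cell import ctrl
import numpy as np,cv2
d=ctrl.get_image("scene"); cv2.imwrite("pics/scene4.png",cv2.resize(d["frame"][90:270,180:420,::-1],(800,600)))
ctrl.get_image("side")
for c in ("scene","side"):
    for t in ("lever_press","spray_can_mid"): print(t,[(np.round(r["at"],1).tolist(),round(r["confidence"],2)) for r in ctrl.spot_point(c,t)[:1]])
E
```

```text
clock: 8.65
eef_pos: [478.5, -75.1, 144.3]
tool_rot: [-3.133, 0.025, 0.4]
force: [-13.4, -4.2, 10.3]
width: 0.2
lever_press [([491.9, -65.9, 158.4], 0.57)]
spray_can_mid [([406.4, -86.5, 12.2], 0.7)]
lever_press [([488.6, -65.6, 160.5], 0.92)]
spray_can_mid [([474.3, 45.1, 85.4], 0.97)]
```

View pics/scene4.png

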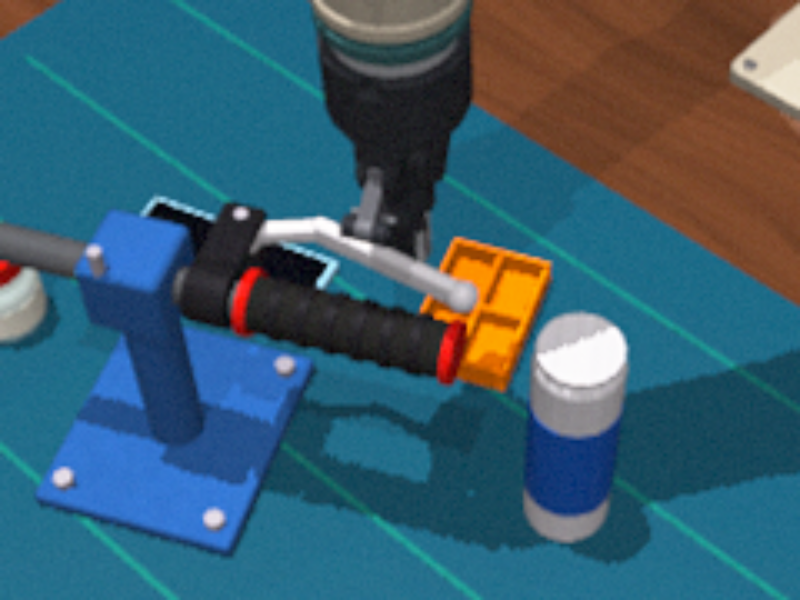

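The lever has swung in, with the tip now at (462,295) in the crop against (485,263) before. Air is still visible to the grip. I'll check the angle from the tip pixel against the known geometry.

Run:
```python
from cell import ctrl
import numpy as np,cv2
from scipy.spatial.transform import Rotation as R
d=ctrl.get_image("scene"); Rc=R.from_euler("xyz",d["orientation"])
P=np.array([536.8,-149.2,160])
for a in (0,.05,.1,.15,.2,.24,.28):
    w=P+R.from_euler("z",.405-a).apply([-24,137,0])
    c=Rc.inv().apply(w-d["origin"]); u=d["fx"]*c[0]/c[2]+d["cx"]; v=d["fy"]*c[1]/c[2]+d["cy"]
    print(a,round((u-180)/.3),round((v-90)/.3))
s=ctrl.read_state();print(s["force"],s["eef_pos"])
```

```text
0 488 260
0.05 486 269
0.1 483 279
0.15 480 288
0.2 476 297
0.24 472 305
0.28 468 312
[-13.82225792  -4.21421318  10.60689988] [478.49122866 -75.0999396  144.2880748 ]
```

```bash
python3 -m creep '[{"hand":0,"travel":[0.4,0,0],"angular":[0,0,0]},{"hand":0,"travel":[0.6,0,0],"angular":[0,0,0]},{"hand":0,"travel":[0.6,0,0],"angular":[0,0,0]},{"hand":0,"travel":[0.6,0,0],"angular":[0,0,0]},{"hand":0,"travel":[0.6,0,0],"angular":[0,0,0]},{"hand":0,"travel":[0.6,0,0],"angular":[0,0,0]},{"hand":0,"travel":[0.6,0,0],"angular":[0,0,0]},{"hand":0,"travel":[0.6,0,0],"angular":[0,0,0]},{"hand":0,"travel":[0.6,0,0],"angular":[0,0,0]},{"hand":0,"travel":[0.6,0,0],"angular":[0,0,0]}]'
```

```text
clock: 10.0
eef_pos: [478.4, -74.9, 144.1]
tool_rot: [-3.129, 0.034, 0.398]
force: [-15.4, -5.9, 13.7]
width: 0.2
```

Force rises with no further motion, and the lever is displaced about 21 mm, so it is at the stop. I hold a little longer, then ease out slowly.

```bash
python3 -m creep '[{"hand":0,"travel":[0.6,0,0],"angular":[0,0,0]},{"hand":0,"travel":[0.6,0,0],"angular":[0,0,0]},{"hand":0,"travel":[0.6,0,0],"angular":[0,0,0]},{"hand":0,"travel":[0.6,0,0],"angular":[0,0,0]},{"hand":0,"travel":[0.6,0,0],"angular":[0,0,0]},{"hand":0,"travel":[0.6,0,0],"angular":[0,0,0]},{"hand":0,"travel":[0.6,0,0],"angular":[0,0,0]},{"hand":0,"travel":[0.6,0,0],"angular":[0,0,0]},{"hand":0,"travel":[0.6,0,0],"angular":[0,0,0]},{"hand":0,"travel":[0.6,0,0],"angular":[0,0,0]}]'; python3 -m creep '[{"hand":0,"travel":[0.4,0,0],"angular":[0,0,0]},{"hand":0,"travel":[0.2,0,0],"angular":[0,0,0]},{"hand":0,"travel":[0,0,0],"angular":[0,0,0]},{"hand":0,"travel":[-0.1,0,0],"angular":[0,0,0]},{"hand":0,"travel":[-0.2,0,0],"angular":[0,0,0]},{"hand":0,"travel":[-0.3,0,0],"angular":[0,0,0]},{"hand":0,"travel":[-0.4,0,0],"angular":[0,0,0]},{"hand":0,"travel":[-0.5,0.05,0],"angular":[0,0,0]},{"hand":0,"travel":[-0.6,0.1,0],"angular":[0,0,0]},{"hand":0,"travel":[-0.7,0.1,0],"angular":[0,0,0]}]'
```

```text
clock: 11.0
eef_pos: [478.2, -74.7, 143.9]
tool_rot: [-3.126, 0.044, 0.395]
force: [-15.9, -5.3, 13.9]
width: -0.2
clock: 12.0
eef_pos: [471.0, -79.2, 144.0]
tool_rot: [-3.126, 0.046, 0.394]
force: [-6.4, -1.9, 2.9]
width: -0.1
```

```bash
python3 -m creep '[{"hand":0,"travel":[-0.1,0,0],"angular":[0,0,0]},{"hand":0,"travel":[-0.2,0,0],"angular":[0,0,0]},{"hand":0,"travel":[-0.3,0,0],"angular":[0,0,0]},{"hand":0,"travel":[-0.4,0.05,0],"angular":[0,0,0]},{"hand":0,"travel":[-0.5,0.1,0],"angular":[0,0,0]},{"hand":0,"travel":[-0.6,0.1,0],"angular":[0,0,0]},{"hand":0,"travel":[-0.7,0.1,0],"angular":[0,0,0]},{"hand":0,"travel":[-0.8,0.15,0],"angular":[0,0,0]},{"hand":0,"travel":[-0.9,0.15,0],"angular":[0,0,0]},{"hand":0,"travel":[-1.0,0.2,0],"angular":[0,0,0]},{"hand":0,"travel":[-1.1,0.2,0],"angular":[0,0,0]},{"hand":0,"travel":[-1.2,0.2,0],"angular":[0,0,0]},{"hand":0,"travel":[-1.3,0.2,0],"angular":[0,0,0]},{"hand":0,"travel":[-1.4,0.2,0],"angular":[0,0,0]},{"hand":0,"travel":[-1.5,0.2,0],"angular":[0,0,0]},{"hand":0,"travel":[-1.6,0.2,0],"angular":[0,0,0]}]'; python3 -m creep '[{"hand":0,"travel":[-0.3,0,0],"angular":[0,0,0]},{"hand":0,"travel":[-0.8,0,0],"angular":[0,0,0]},{"hand":0,"travel":[-1.5,0,0],"angular":[0,0,0]},{"hand":0,"travel":[-2.5,0,0],"angular":[0,0,0]},{"hand":0,"travel":[-3.5,0,0],"angular":[0,0,0]},{"hand":0,"travel":[-3.5,0,0],"angular":[0,0,0]},{"hand":0,"travel":[-3.5,0,0],"angular":[0,0,0]}]'
python3 - <<'E'
from cell import ctrl
import numpy as np,cv2
d=ctrl.get_image("scene"); cv2.imwrite("pics/scene5.png",cv2.resize(d["frame"][90:270,180:420,::-1],(800,600)))
ctrl.get_image("side")
for c in ("scene","side"):
    for t in "lever_press spray_can_mid flux_jar_mid phone_mid screw_tray_mid".split(): print(t,[(np.round(r["at"],1).tolist(),round(r["confidence"],2)) for r in ctrl.spot_point(c,t)[:1]])
E
```

```text
clock: 13.6
eef_pos: [457.5, -86.5, 144.9]
tool_rot: [-3.126, 0.045, 0.395]
force: [0.2, 0.9, -0.6]
width: -0.0
clock: 14.3
eef_pos: [425.2, -100.1, 146.6]
tool_rot: [-3.126, 0.044, 0.394]
force: [0.2, 0.3, 0.3]
width: -0.1
lever_press [([600.2, -168.1, -2.0], 0.68)]
spray_can_mid [([477.6, 47.4, 84.7], 0.94)]
flux_jar_mid [([610.7, -330.9, 37.2], 0.6)]
phone_mid [([490.0, -245.7, 7.4], 0.74)]
screw_tray_mid [([400.1, -89.7, 9.9], 0.8)]
lever_press [([474.0, -81.7, 158.8], 0.81)]
spray_can_mid []
flux_jar_mid [([606.4, -331.0, 34.1], 0.61)]
phone_mid [([489.4, -248.1, 6.7], 0.77)]
screw_tray_mid [([398.5, -86.2, 7.3], 0.82)]
```

View pics/scene5.png

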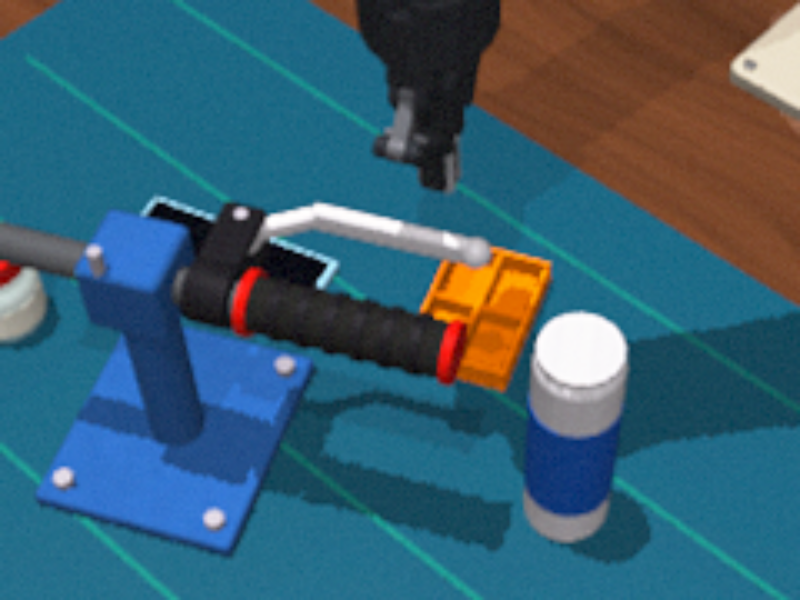

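The lever is right out, with the tip at (478,250). The fingers are clear at (440,170), and everything else is where it was. The side network puts the lever back at its starting position, so I'm handing in.

```bash
python3 -m creep '[{"hand":0,"travel":[0,0,0],"angular":[0,0,0]},{"hand":0,"travel":[0,0,0],"angular":[0,0,0]},{"hand":0,"travel":[0,0,0],"angular":[0,0,0]}]'; python3 -c "
from cell import ctrl
print(ctrl.finish_job())"
```

```text
clock: 15.2
eef_pos: [425.3, -99.9, 146.4]
tool_rot: [-3.126, 0.045, 0.395]
force: [0.3, -0.4, -0.7]
width: 0.2
the job is handed in; nothing more can be done
None
```

I pushed the lever in with the backs of the closed fingers until it stopped, held it there, eased it back out and left the arm clear. The job was handed in at about 15 s, and it reports no verdict.

- **At the stop:** the fingers stopped moving while the force kept rising. The level push reached about 17 N (about 22 N in all), and the lever had moved about 21 mm. I held it there for about 3 s, with air still visible between lever and grip.
- **Letting out:** the fingers backed off at about 10 mm/s until the force was zero, then withdrew about 35 mm further. I saw no sign of a snap, but I could not measure the lever's speed directly.
- **Final checks:** the last picture shows the lever right out, and the side camera places it at (474, -82), within about 3 mm of its start. The can, jar, phone and tray are within a few mm of where they began, and the tool force reads about zero.
- **Checks that disagreed:**
  - The scene camera's last reading of the lever was a false detection at the stand's base.
  - An earlier scene reading of the can was false, landing on the tray.
  - The last side view did not find the can.
  - The lever tip was up to 10 px from my prediction in the enlarged crop (3 px in the camera image) when checked at the stop. The distance it moved fitted full travel.

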